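Steel milk jugs back onto their own coasters

TASK

Pick out the three stainless steel milk jugs and put each one on the coaster of its own size: first the small jug on the small coaster, then the medium jug on the medium coaster, then the large jug on the large coaster. Set each down upright in the middle of its coaster, without dropping or tipping it, and let go; leave the glass mug, the spoon rest, the canister and the frother where they are.

Things in the scene. Friction and masses are not known exactly. Their poses are not given: they have to be found in the camera images.
- jug_small: The small stainless steel milk jug: an upright open-topped straight cylinder 44 mm in outer diameter and 50 mm tall, wall 3 mm, about 90 g. A loop handle stands out 24 mm from the wall along the jug's own +y, a small spout 10 mm along -y near the rim; the wall is plain on the +x and -x sides. It starts on the medium coaster. Origin: centre of the underside, z up.
- jug_medium: The medium stainless steel milk jug: an upright open-topped straight cylinder 54 mm in outer diameter and 68 mm tall, wall 3 mm, about 140 g. A loop handle stands out 24 mm from the wall along the jug's own +y, a small spout 10 mm along -y near the rim; the wall is plain on the +x and -x sides. It starts on the large coaster. Origin: centre of the underside, z up.
- jug_large: The large stainless steel milk jug: an upright open-topped straight cylinder 64 mm in outer diameter and 90 mm tall, wall 3 mm, about 220 g. A loop handle stands out 24 mm from the wall along the jug's own +y, a small spout 10 mm along -y near the rim; the wall is plain on the +x and -x sides. It starts on the bare ledge. Origin: centre of the underside, z up.
- coaster_small: The small coaster: flat round dark silicone disc 68 mm in diameter, 4 mm thick, stuck fast to the ledge. It starts empty. Origin: centre of the underside (on the ledge), z up.
- coaster_medium: The medium coaster: flat round dark silicone disc 86 mm in diameter, 4 mm thick, stuck fast to the ledge. The small jug starts on it. Origin: centre of the underside (on the ledge), z up.
- coaster_large: The large coaster: flat round dark silicone disc 106 mm in diameter, 4 mm thick, stuck fast to the ledge. The medium jug starts on it. Origin: centre of the underside (on the ledge), z up.
- mug: Clear glass mug, not to be moved: 74 mm across the rim, 85 mm tall, handle along its +y (reaching about 75 mm from the axis). Loose. Origin: centre of the underside.
- spoon_rest: Grey silicone spoon rest, not to be moved: round dish 76 mm across with a flat tongue along its +y reaching 90 mm from the dish's centre; 9 mm high. Loose. Origin: centre of the dish's underside.
- canister: White plastic coffee canister with black clip-on lid, not to be moved: 96 mm across, 121 mm tall, a steel clip along its -x. Loose. Origin: centre of the underside.
- frother: Black electric milk frother with a white press button on its -x side, not to be moved: base 100 mm across, 141 mm tall, handle along its +y reaching 76 mm from the axis. Loose. Origin: centre of the underside.
Mind the look-alikes: they are no part of the job. What is shaped like the coaster_small but green or yellow is not meant. What is shaped like the jug_small but pink is not meant.

How it is judged:
On the way, in this order (a step that is already met when the one before it is completed fails the run):
1. the small jug stands on the small coaster, let go (horizontal distance between jug_small and coaster_small below 0.012 m and z of jug_small in the frame of coaster_small between 0.001 and 0.008 m and angle between jug_small's own z axis and vertical below 0.1 rad and linear speed of jug_small below 0.03 m/s and angular speed of jug_small below 0.3 rad/s and contact force between the fingers and jug_small below 0.1 N), for 0.2 s.
2. the medium jug stands on the medium coaster, let go (horizontal distance between jug_medium and coaster_medium below 0.012 m and z of jug_medium in the frame of coaster_medium between 0.001 and 0.008 m and angle between jug_medium's own z axis and vertical below 0.1 rad and linear speed of jug_medium below 0.03 m/s and angular speed of jug_medium below 0.3 rad/s and contact force between the fingers and jug_medium below 0.1 N), for 0.2 s.
3. the large jug stands on the large coaster, let go (horizontal distance between jug_large and coaster_large below 0.012 m and z of jug_large in the frame of coaster_large between 0.001 and 0.008 m and angle between jug_large's own z axis and vertical below 0.1 rad and linear speed of jug_large below 0.03 m/s and angular speed of jug_large below 0.3 rad/s and contact force between the fingers and jug_large below 0.1 N), for 0.2 s.
At the end, for the whole second after the job is handed in: Each of the three jugs stands upright (within 0.1 rad) and at rest on the coaster of its own size, its axis within 12 mm of the coaster's centre, released; mug, spoon rest, canister and frother are within 20 mm of where they began (all of step 1 and all of step 2 and all of step 3 and distance of each of mug, spoon_rest, canister, frother from where it was at the start of the episode below 0.02 m); the robot touches nothing.
It fails at once if a jug is tipped over (angle between any of jug_small, jug_medium, jug_large's own z axis and vertical above 0.5 rad).
It fails at once if a jug is dropped (falls free from more than about 2 cm) ((contact force between jug_small and anything else below 0.02 N and linear speed of jug_small above 0.65 m/s) or (contact force between jug_medium and anything else below 0.02 N and linear speed of jug_medium above 0.65 m/s) or (contact force between jug_large and anything else below 0.02 N and linear speed of jug_large above 0.65 m/s)).
It fails at once if the mug, spoon rest, canister or frother is moved from its place by more than 20 mm (distance of any of mug, spoon_rest, canister, frother from where it was at the start of the episode above 0.02 m).
It also fails if it takes over 90 s, if anything falls off the work surface, if the arm or the gripper's body presses on something with over 40 N, if the wrist force passes 120 N, or if a joint passes its speed limit or range.

ROBOT

A 7-joint arm with a two-finger parallel gripper is mounted at the origin on the work surface. World frame = base frame: x ahead of the robot, y to its left, z up, the work surface at z = 0. Lengths are in m, angles in rad, forces in N, time in s.
With the tool pointing down it reaches from about 0.4 to 0.85 m from the base axis. Payload 10.4 kg.
Tool frame: the origin (TCP) lies between the finger pads; the fingertips stand 22 mm ahead of it and the grasp point (between the pads) lies 3 mm ahead of it; z points along the fingers, y is the line along which they close (so a half turn about z gives the same grasp; the last joint's range is limited). The gripper opens to 85 mm and grips with 20 to 120 N. Pads are 22 mm wide; open, the fingers measure 114 mm over their backs; the gripper's body (76 mm by 85 mm) begins 54 mm behind the grasp point. The pads swing forward as they close: fully open they stand 13 mm farther back than shut.
Start: joints at [-1.361, 0.332, -0.065, 1.46, 0.022, 1.35, -0.088], TCP at [0.144, 0.608, 0.253] pointing down, gripper open.
Joint ranges: [-2.6, 2.6], [-0.5, 2.12], [-1.47, 1.34], [0.16, 2.42], [-1.27, 4.41], [0.06, 2.06], [-2.6, 2.6]. Speed limits (rad/s): [2.22, 2.22, 2.79, 2.79, 3.14, 3.14, 3.14].

INTERFACE

Orientations are given as a unit quaternion [x, y, z, w].
In Python, from workcell import manip, camera, ticket, boxes_of, outline_of gives the robot as it stands.
- The arm moves only by the tool carry_out, never from a script. Its argument "deltas" is a list of rows, each a list of 5 numbers: the shift along the tool's x, y, z as a fraction of full scale, then the turn about the tool's z as a fraction of full scale, then the opening, from -1 (shut) to 1 (fully open), so that 0 is half open. In form: [[tx, ty, tz, spin, gripper], ...]. A call has 1 to 20 rows; each row is the pose to reach, as a shift and turn from the pose commanded when the call began, along the tool's axes at that moment; what a row does not reach only later rows make up. Full scale, the value 1, is 150 mm for a shift and 30 degrees for a turn. A row lasts 1/8 s, in which the tool goes at most 62.5 mm and 10.7 degrees, less where a joint would pass 70% of its speed; a pose out of reach is approached as far as the arm can. A call with a number of a shift or a turn outside -1 to 1 is refused whole. A call with a gripper value outside its range is refused whole. The fingers move at their own pace and stop on an object; "force" is the grip in N (left out, the last holds). Time passes only in rows, so rows that repeat a pose let the fingers close. It gives the time, the measured TCP pose, the force, the opening and the grip force at its end, in the units of the state.
- manip.get_obs(): the state, without advancing time (a new reading comes with each control period).
- camera(name): name is "scene" or "top" or "wrist"; returns a dict with "img" (400x640x3 uint8, red, green, blue), "depth" (400x640 float32, m along the optical axis (not along the pixel's ray), 0 where there is no reading), "vertical_fov" (degrees; the focal length in pixels is half the picture's height over the tangent of half this angle, whatever the lens; pixels are square), "cx", "cy" (the principal point, pixels), "R" (3x3) and "t" (3): a world point X has camera coordinates R X + t. Camera axes: x right, y down, z forward; pixel columns grow to the right and rows downward; lengths in m; the calibration is good to about 2 mm. A picture is of the moment at which its call begins.
- ticket.hand_in(): hands the job in; it is judged then, once.
Trained networks look in a picture, given as the dict that the camera call returned (one of the last four; its "shot" number tells which), for a name from the list of things; names that differ only in an ending like _2 or _b are one class to them, and where a whole thing is asked for, a point or a joint stands for the part that bears it (a point fixed in the world has none). Each returns a list of dicts, best first, with "conf" (0 to 1); they miss things now and then, are a little off and sometimes report something else, mostly with a low value. They report only what shows in the picture. A call takes as long as a camera call. They do not tell look-alikes from the thing itself.
- boxes_of(query, picture): "position" ([x, y, z] in m, in world coordinates, good to about 4 mm: the middle of the surface that is visible of it).
- outline_of(query, picture): "region" (400x640 bool, what is visible of it).
The state is a dict: "clock": time; "joint_pos": joint angles; "joint_velocities": joint speeds; "tau": joint torques, N m; "position": TCP position; "ee_rot": TCP orientation; "ft_force": force on the tool from outside, world axes, zero at the start; "torque": the same for the moment, N m; "grip_width": opening from 0.0 (shut) to 1.0 (fully open); "grasp_force": force on a finger pad.
Only numpy, scipy, OpenCV 4.12 (cv2) and the standard library are available. Lean on these libraries where they do the work, as an engineer would, in place of code of your own. Each camera call takes 0.05 s, during which the arm holds its last target. There are 200 camera calls.

## Working session

There is one attempt and no reset: what is moved stays moved. The work goes in short steps, Python scripts to look and compute and a tool call to move; the robot and the scene stay as the last step left them, time stands still between calls to the robot, and variables do not carry over. Pictures are saved under pics/ and viewed, at most 14 in all, crops included, and the job is handed in when it is done.

Besides the shell and the picture viewer there is one more tool, called after "Emit:" as name(argument=value, ...) on one line, values as JSON. carry_out: Moves the arm, as the interface text tells. Its arguments: {"type":"object","properties":{"deltas":{"type":"array","items":{"type":"array","items":{"type":"number"}}},"force":{"type":"number"}},"required":["deltas"]}

```bash
mkdir -p pics
cat > h.py <<'E'
import numpy as np, cv2
from workcell import manip, camera, ticket, boxes_of, outline_of
def save(p,n): cv2.imwrite('pics/'+n,cv2.cvtColor(p['img'],cv2.COLOR_RGB2BGR))
def f(p): return 200/np.tan(np.radians(p['vertical_fov'])/2)
def world(p,mask=None):
    v,u=np.nonzero((p['depth']>0)&(mask if mask is not None else True)); d=p['depth'][v,u]
    c=np.stack([(u-p['cx'])*d/f(p),(v-p['cy'])*d/f(p),d],1)
    return (c-p['t'])@p['R'],u,v
def pix(p,X):
    c=p['R']@np.array(X)+p['t']; return c[:2]/c[2]*f(p)+[p['cx'],p['cy']]
E
python3 - <<'E'
from h import *
o=manip.get_obs(); print(o['position'],o['ee_rot'],o['grip_width'])
for n in('top','scene'):
    p=camera(n); save(p,n+'1.png')
    for q in 'jug_small jug_medium jug_large coaster_small coaster_medium coaster_large mug spoon_rest canister frother'.split():
        print(n,q,[(np.round(b['position'],3).tolist(),round(b['conf'],2),pix(p,b['position']).round().astype(int).tolist()) for b in boxes_of(q,p)])
E
```

```text
[0.14410382 0.60779461 0.25251923] [ 1.16101696e-01  9.93237074e-01 -7.13639405e-04 -3.62848073e-05] 0.9968676459657377
top jug_small [([0.452, -0.373, 0.025], 0.83, [454, 230]), ([0.462, -0.243, 0.026], 0.69, [408, 227])]
top jug_medium [([0.467, 0.218, 0.025], 0.71, [245, 224])]
top jug_large [([0.66, 0.199, 0.039], 0.92, [253, 157])]
top coaster_small [([0.507, 0.018, -0.001], 0.97, [316, 211]), ([0.407, 0.033, 0.004], 0.64, [311, 246]), ([0.471, -0.099, 0.003], 0.59, [357, 224])]
top coaster_medium [([0.458, -0.235, 0.006], 0.84, [404, 229])]
top coaster_large [([0.477, 0.212, 0.0], 0.84, [249, 222])]
top mug [([0.654, -0.185, 0.037], 0.91, [387, 159]), ([0.477, 0.208, -0.0], 0.4, [250, 222])]
top spoon_rest [([0.655, 0.02, 0.006], 0.79, [316, 161])]
top canister [([0.673, 0.396, 0.118], 0.75, [174, 144])]
top frother [([0.658, -0.387, 0.141], 0.92, [470, 150])]
scene jug_small [([0.72, 0.398, 0.089], 0.62, [467, 232]), ([0.483, -0.236, 0.035], 0.57, [244, 194]), ([0.467, -0.365, 0.034], 0.51, [205, 191])]
scene jug_medium [([0.487, 0.212, 0.052], 0.8, [386, 194])]
scene jug_large [([0.687, 0.191, 0.056], 0.91, [384, 232])]
scene coaster_small [([0.511, 0.017, 0.006], 0.59, [323, 209]), ([0.476, -0.103, 0.006], 0.53, [286, 202]), ([0.415, 0.042, 0.005], 0.48, [332, 193])]
scene coaster_medium [([0.478, -0.239, 0.004], 0.44, [244, 201])]
scene coaster_large [([0.489, 0.232, 0.008], 0.67, [392, 206])]
scene mug [([0.672, -0.174, 0.053], 0.56, [251, 225])]
scene spoon_rest [([0.66, 0.018, 0.009], 0.56, [320, 237])]
scene canister [([0.723, 0.399, 0.091], 0.8, [468, 232])]
scene frother [([0.695, -0.397, 0.093], 0.86, [166, 216])]
```

Run:
```python
import cv2
a=cv2.imread('pics/top1.png')
cv2.imwrite('pics/topc.png',cv2.resize(a[100:280,150:500],(798,410),interpolation=cv2.INTER_CUBIC))
```

```text
(no output)
```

View pics/topc.png

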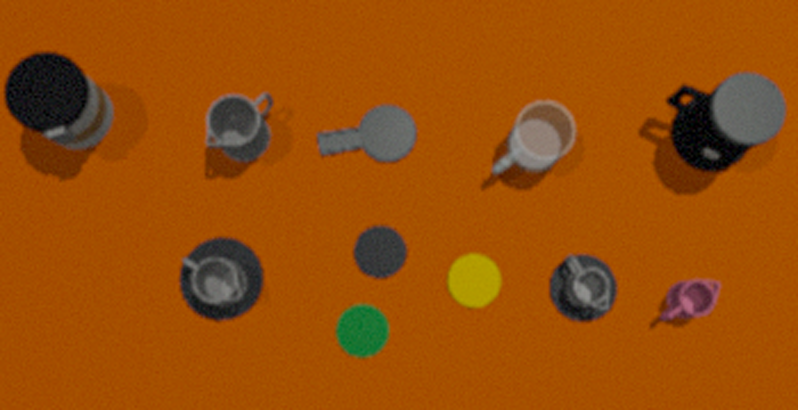

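The top view, in full-picture pixels:

- **Small jug:** there are two candidates, steel at (408,227) on the dark medium coaster and pink at (454,230). The steel one fits.
- **Small coaster:** there are three candidates, dark at (316,211), green at (309,245) and yellow at (358,223). The dark one fits, and the enlarged crop confirms it.
- **Other jugs:** the medium jug is on the large coaster at (248,222), and the large jug is on the bare ledge at (253,155).

Next I'll fit circles to get positions.

```bash
cat >> h.py <<'E'
from scipy.optimize import least_squares
def ray(p,u,v,z):
    d=np.stack([(u-p['cx'])/f(p),(v-p['cy'])/f(p),np.ones(len(u))],1)@p['R']; c=-p['R'].T@p['t']
    return c+d*((z-c[2])/d[:,2])[:,None]
def fitcirc(P,R,x0):  # known radius
    return least_squares(lambda c:np.hypot(*(P-c).T)-R,x0,loss='soft_l1',f_scale=.002).x
def coaster(p,c,R):   # c approx xy, fit dark disc outer edge vs orange surface
    hsv=cv2.cvtColor(p['img'],cv2.COLOR_RGB2HSV); fg=((hsv[...,1]<150)).astype(np.uint8)
    u0,v0=pix(p,[*c,.004]); V,U=np.mgrid[:400,:640]
    W=ray(p,U.ravel().astype(float),V.ravel().astype(float),.004)[:,:2].reshape(400,640,2)
    fg[np.hypot(*(W-c).transpose(2,0,1))>R+.02]=0
    cn=max(cv2.findContours(fg,0,1)[0],key=cv2.contourArea)[:,0].astype(float)
    P=ray(p,cn[:,0],cn[:,1],.004)[:,:2]
    x=fitcirc(P,R,c); r=np.hypot(*(P-x).T)-R
    return x.round(4),np.median(abs(r)).round(4)
def jug(p,c,R,h,zb):  # points near the rim; axis + handle direction
    X,_,_=world(p); s=(np.hypot(*(X[:,:2]-c).T)<R+.04)&(X[:,2]>zb+.010)&(X[:,2]<zb+h+.01)
    X=X[s]; T=X[X[:,2]>zb+h-.008][:,:2]
    x=fitcirc(T[np.hypot(*(T-c).T)<R+.012],R-.0015,c)
    d=X[:,:2]-x; far=np.hypot(*d.T); k=far>R+.011
    k&=far<R+.03
    m=d[k].mean(0) if k.any() else [0,0]
    return x.round(4),len(T),k.sum(),np.degrees(np.arctan2(m[1],m[0])).round(1)
J=dict(s=(.022,.050),m=(.027,.068),l=(.032,.090))
E
python3 - <<'E'
from h import *
p=camera('top')
for c,R in(((.507,.018),.034),((.458,-.235),.043),((.477,.212),.053)): print('coaster',coaster(p,np.array(c),R))
for c,k,zb in(((.46,-.24),'s',.004),((.467,.215),'m',.004),((.66,.2),'l',0)): print(k,jug(p,np.array(c),*J[k],zb))
q=camera('wrist'); C=-q['R'].T@q['t']; print('wristcam',C,q['R'][2],q['vertical_fov'])
o=manip.get_obs();from scipy.spatial.transform import Rotation as Ro
print(Ro.from_quat(o['ee_rot']).as_matrix().round(3))
E
```

```text
coaster (array([0.5104, 0.0175]), np.float64(0.0024))
coaster (array([ 0.4656, -0.2393]), np.float64(0.0023))
coaster (array([0.4759, 0.2177]), np.float64(0.0029))
s (array([ 0.463 , -0.2395]), 93, np.int64(18), np.float64(31.9))
m (array([0.4681, 0.2121]), 98, np.int64(11), np.float64(57.2))
l (array([0.6579, 0.1933]), 124, np.int64(23), np.float64(-45.8))
wristcam [0.06889408 0.62611571 0.37289005] [ 0.29344571 -0.06994943 -0.95341318] 71.12413031760424
[[-0.973  0.231  0.   ]
 [ 0.231  0.973  0.   ]
 [ 0.     0.    -1.   ]]
```

```bash
cat >> h.py <<'E'
def chain(W,start=None):
    from scipy.spatial.transform import Rotation as Ro
    if start is None:
        o=manip.get_obs(); R=Ro.from_quat(o['ee_rot']).as_matrix()
        start=[*o['position'],np.degrees(np.arctan2(R[1,1],R[0,1]))]; print('at',np.round(start,4))
    a=np.array(start,float)
    for w in W:
        w=np.array(w,float); t=np.radians(a[3]); y=np.array([np.cos(t),np.sin(t)]); x=np.array([-y[1],y[0]])
        d=w[:2]-a[:2]; s=(a[3]-w[3]+90)%180-90
        r=[d@x/.15,d@y/.15,(a[2]-w[2])/.15,s/30]; print([round(float(i),4) for i in r]); a=w
E
python3 -c "
from h import *
chain([(.24,.50,.25,50),(.34,.39,.25,22),(.42,.26,.25,-5),(.455,.12,.25,-32),(.48,-.02,.25,-58),(.463,-.16,.2,-58),(.463,-.24,.15,-58)])"
```

```text
at [ 0.1442  0.6082  0.2533 76.6596]
[-0.7879, -0.5542, 0.0221, 0.8887]
[-0.9821, -0.1332, 0.0, 0.9333]
[-1.0033, 0.1698, 0.0, 0.9]
[-0.9094, 0.3138, 0.0, 0.9]
[-0.7032, 0.6359, 0.0, 0.8667]
[-0.5907, 0.7315, 0.3333, 0.0]
[-0.2826, 0.4523, 0.3333, 0.0]
```

Emit:
carry_out(deltas=[[-0.39,-0.28,0.01,0.35,1],[-0.788,-0.554,0.022,0.7,1],[-0.788,-0.554,0.022,0.889,1],[-0.788,-0.554,0.022,0.889,1]], force=30)

```text
clock: 1.7
position: [0.2413, 0.4991, 0.2504]
ee_rot: [0.343, 0.939, 0.0, 0.0]
ft_force: [-0.3, 1.1, 0.2]
grip_width: 0.996
grasp_force: 0.0
```

Emit:
carry_out(deltas=[[-0.4,-0.06,0,0.35,1],[-0.8,-0.12,0,0.7,1],[-0.982,-0.133,0,0.933,1],[-0.982,-0.133,0,0.933,1]])

```text
clock: 2.2
position: [0.3408, 0.3898, 0.2502]
ee_rot: [0.559, 0.829, 0.0, 0.0]
ft_force: [-0.7, 0.1, 0.4]
grip_width: 0.997
grasp_force: 0.0
```

Emit:
carry_out(deltas=[[-0.4,0.07,0,0.35,1],[-0.8,0.14,0,0.7,1],[-1.0,0.17,0,0.9,1],[-1.0,0.17,0,0.9,1]])

```text
clock: 2.7
position: [0.4203, 0.2606, 0.2502]
ee_rot: [0.737, 0.676, 0.0, 0.0]
ft_force: [-0.1, -0.4, 0.5]
grip_width: 1.002
grasp_force: 0.0
```

```bash
cat >> h.py <<'E'
def report(p):
    for n,c,R in(('cs',(.5104,.0175),.034),('cm',(.4656,-.2393),.043),('cl',(.4759,.2177),.053)):
        u=pix(p,[*c,.004])
        if 20<u[0]<620 and 20<u[1]<380 and (p['R']@[*c,0]+p['t'])[2]>0: print(n,coaster(p,np.array(c),R),u.round())
E
python3 -c "
from h import *
o=manip.get_obs();print(o['joint_pos'])
p=camera('wrist');save(p,'w1.png');chain([]);report(p)
print(jug(p,np.array((.4681,.2121)),*J['m'],.004))"
```

```text
[-0.97043926  0.03441023  0.3327049   1.8184232  -0.01164828  1.2901745
 -0.72090414]
at [ 0.4193  0.262   0.2501 -4.7476]
cs (array([0.509 , 0.0205]), np.float64(0.0016)) [391. 320.]
cl (array([0.4749, 0.2158]), np.float64(0.0017)) [364. 202.]
(array([0.4681, 0.2134]), 600, np.int64(120), np.float64(58.7))
```

View pics/w1.png

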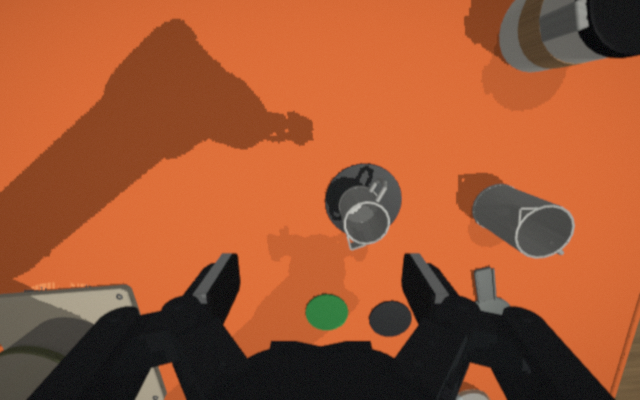

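The wrist view shows the medium jug at (365,210) on the large coaster, the dark small coaster at (391,320) and the large jug at (525,225). I'll continue to the small jug.

Emit:
carry_out(deltas=[[-0.4,0.14,0,0.35,1],[-0.8,0.28,0,0.7,1],[-0.91,0.314,0,0.9,1],[-0.91,0.314,0,0.9,1]])

```text
clock: 3.25
position: [0.4548, 0.1216, 0.2502]
ee_rot: [0.874, 0.486, 0.0, -0.0]
ft_force: [-0.2, 0.3, 0.0]
grip_width: 0.999
grasp_force: 0.0
```

Emit:
carry_out(deltas=[[-0.3,0.27,0,0.35,1],[-0.6,0.54,0,0.7,1],[-0.703,0.636,0,0.867,1],[-0.703,0.636,0,0.867,1]])

```text
clock: 3.75
position: [0.4803, -0.0181, 0.2499]
ee_rot: [0.961, 0.277, -0.0, -0.0]
ft_force: [0.5, 0.8, 0.5]
grip_width: 1.003
grasp_force: 0.0
```

Emit:
carry_out(deltas=[[-0.3,0.36,0.1,0,1],[-0.59,0.73,0.2,0,1],[-0.591,0.731,0.333,0,1],[-0.591,0.731,0.333,0,1]])

```text
clock: 4.25
position: [0.4625, -0.1577, 0.1986]
ee_rot: [0.961, 0.278, -0.001, -0.001]
ft_force: [1.0, 1.5, 0.8]
grip_width: 0.999
grasp_force: 0.0
```

```bash
python3 -c "
from h import *
p=camera('wrist');save(p,'w2.png');report(p)
k=jug(p,np.array((.463,-.2395)),*J['s'],.004);print(k)
chain([(*k[0],.13,k[3]-90),(*k[0],.035,k[3]-90)])"
```

```text
cs (array([0.5104, 0.0169]), np.float64(0.0011)) [199.  54.]
cm (array([ 0.4641, -0.2408]), np.float64(0.0016)) [380. 217.]
(array([ 0.4642, -0.2391]), 751, np.int64(132), np.float64(32.1))
at [  0.4633  -0.1569   0.1996 -57.7085]
[-0.2878, 0.4666, 0.4641, 0.0064]
[0.0, 0.0, 0.6333, 0.0]
```

View pics/w2.png

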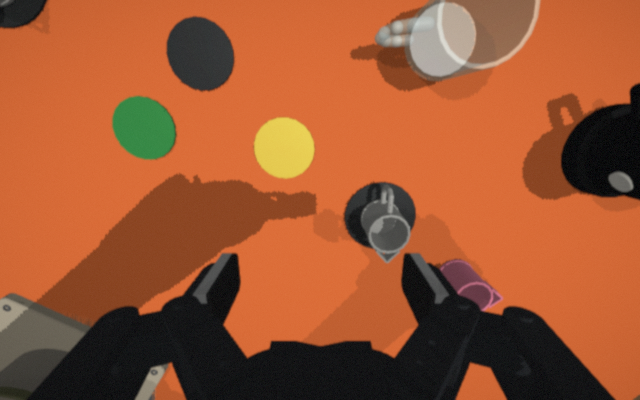

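The steel small jug is at (385,225), with its handle and spout along the image vertical so the fingers straddle the plain walls. The pink look-alike at (470,285) is clear. Now I'll descend.

Emit:
carry_out(deltas=[[-0.15,0.24,0.2,0,1],[-0.288,0.467,0.4,0,1],[-0.288,0.467,0.46,0,1],[-0.288,0.467,0.46,0,1],[-0.288,0.467,0.6,0,1],[-0.288,0.467,0.75,0,1],[-0.288,0.467,0.88,0,1],[-0.288,0.467,0.98,0,1],[-0.288,0.467,1.0,0,1],[-0.288,0.467,1.0,0,1]])

```text
clock: 5.55
position: [0.4635, -0.2419, 0.0503]
ee_rot: [0.961, 0.276, 0.0, 0.0]
ft_force: [-0.3, -0.0, 0.8]
grip_width: 0.997
grasp_force: 0.0
```

```bash
python3 -c "
from h import *
chain([(.4642,-.2391,.038,-57.9)])"
```

```text
at [ 4.63500e-01 -2.41900e-01  5.03000e-02 -5.80088e+01]
[0.0136, -0.0133, 0.0821, -0.0036]
```

Emit:
carry_out(deltas=[[0,-0.01,0.05,0,1],[0,-0.01,0.08,0,1],[0,-0.01,0.08,0,0.3],[0,-0.01,0.08,0,0.15],[0,-0.01,0.08,0,0],[0,-0.01,0.08,0,-0.3],[0,-0.01,0.08,0,-0.3],[0,-0.01,0.08,0,-0.3],[0,-0.01,0.08,0,-0.3]], force=30)

```text
clock: 6.68
position: [0.4627, -0.2407, 0.0383]
ee_rot: [0.961, 0.276, 0.0, 0.0]
ft_force: [-0.1, -0.3, 5.6]
grip_width: 0.5
grasp_force: 31.0
```

Emit:
carry_out(deltas=[[0,0,-0.1,0,-0.3],[0,0,-0.3,0,-0.3],[0,0,-0.5,0,-0.3],[0,0,-0.5,0,-0.3]])

```text
clock: 7.18
position: [0.4636, -0.2409, 0.1153]
ee_rot: [0.961, 0.276, 0.002, 0.001]
ft_force: [0.7, 0.2, -1.1]
grip_width: 0.497
grasp_force: 30.7
```

```bash
python3 -c "
from h import *
chain([(.487,-.11,.113,-58),(.510,.018,.113,-58)]); print(manip.get_obs()['grasp_force'],manip.get_obs()['ft_force'])"
```

```text
at [  0.4636  -0.2409   0.1153 -58.0095]
[0.5949, -0.6577, 0.0153, -0.0003]
[0.5822, -0.6424, 0.0, 0.0]
30.724913862068206 [ 0.66079609  0.23602245 -1.07234534]
```

Emit:
carry_out(deltas=[[0.1,-0.11,0,0,-0.3],[0.25,-0.28,0,0,-0.3],[0.4,-0.45,0,0,-0.3],[0.54,-0.6,0,0,-0.3],[0.595,-0.658,0,0,-0.3],[0.595,-0.658,0,0,-0.3]])

```text
clock: 7.92
position: [0.4857, -0.1093, 0.1127]
ee_rot: [0.961, 0.276, -0.0, -0.0]
ft_force: [0.7, -1.0, 0.8]
grip_width: 0.496
grasp_force: 30.8
```

Emit:
carry_out(deltas=[[0.1,-0.11,0,0,-0.3],[0.25,-0.28,0,0,-0.3],[0.4,-0.45,0,0,-0.3],[0.54,-0.6,0,0,-0.3],[0.582,-0.642,0,0,-0.3],[0.582,-0.642,0.15,0,-0.3],[0.582,-0.642,0.25,0,-0.3],[0.582,-0.642,0.25,0,-0.3]])

```text
clock: 8.93
position: [0.5081, 0.0169, 0.0746]
ee_rot: [0.962, 0.275, -0.001, 0.0]
ft_force: [0.5, -0.5, -0.8]
grip_width: 0.497
grasp_force: 30.8
```

```bash
python3 -c "
from h import *
p=camera('wrist');save(p,'w3.png');report(p)
for zb in(.035,.04):print(jug(p,np.array((.510,.018)),*J['s'],zb))
X,_,_=world(p);s=np.hypot(*(X[:,:2]-[.51,.018]).T)<.05
print(np.percentile(X[s][:,2],[50,80,90,95,99]))
chain([(.510,.018,.04,-58)])"
```

```text
cs (array([0.4992, 0.0111]), np.float64(0.0078)) [322. 221.]
cl (array([0.4766, 0.2138]), np.float64(0.0028)) [ 30. 111.]
(array([0.5107, 0.0189]), 6882, np.int64(761), np.float64(31.7))
(array([0.5106, 0.0188]), 6190, np.int64(1160), np.float64(31.1))
[0.10734737 0.1336297  0.14078152 0.14484578 0.14923886]
at [ 5.08700e-01  1.72000e-02  7.54000e-02 -5.80996e+01]
[0.0103, 0.0003, 0.2358, -0.0033]
```

View pics/w3.png

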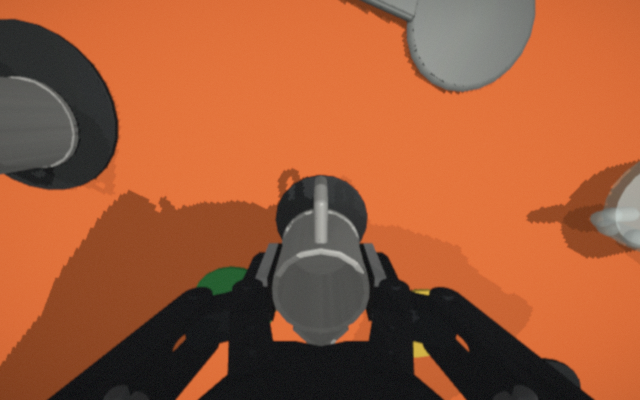

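The held jug is at (320,270), with the dark coaster directly beneath it at (322,221). I'll lower it and release.

Emit:
carry_out(deltas=[[0.01,0,0.1,0,-0.3],[0.01,0,0.18,0,-0.3],[0.01,0,0.22,0,-0.3],[0.01,0,0.235,0,-0.3],[0.01,0,0.245,0,-0.3],[0.01,0,0.245,0,-0.3]])

```text
clock: 9.72
position: [0.5103, 0.0193, 0.0389]
ee_rot: [0.961, 0.276, 0.0, -0.0]
ft_force: [-0.3, -0.4, -1.1]
grip_width: 0.497
grasp_force: 30.8
```

Emit:
carry_out(deltas=[[0,0,0,0,0.1],[0,0,0,0,0.2],[0,0,0,0,0.5],[0,0,0,0,1],[0,0,0,0,1],[0,0,0,0,1],[0,0,-0.15,0,1],[0,0,-0.35,0,1],[0,0,-0.6,0,1],[0,0,-0.9,0,1],[0,0,-0.9,0,1]])

```text
clock: 11.1
position: [0.512, 0.0193, 0.1768]
ee_rot: [0.961, 0.275, 0.003, -0.0]
ft_force: [-0.4, 0.0, -0.8]
grip_width: 0.998
grasp_force: 0.0
```

```bash
python3 -c "
from h import *
p=camera('wrist')
print(jug(p,np.array((.51,.018)),*J['s'],.004));p=camera('top');print(jug(p,np.array((.51,.018)),*J['s'],.004),coaster(p,np.array((.51,.018)),.034))
chain([(.50,.09,.18,-40),(.47,.14,.18,-32)])"
```

```text
(array([0.5118, 0.0205]), 868, np.int64(102), np.float64(31.7))
(array([0.51 , 0.018]), 0, np.int64(0), np.float64(0.0)) (array([0.51  , 0.0179]), np.float64(0.0187))
at [ 5.10200e-01  1.94000e-02  1.73700e-01 -5.79928e+01]
[0.192, -0.435, -0.0418, -0.5998]
[0.1268, -0.3675, 0.0, -0.2667]
```

```bash
python3 -c "
from h import *
chain([(.50,.12,.17,-31.3),(.468,.2134,.15,-31.3)])"
```

```text
at [ 5.10200e-01  1.94000e-02  1.73700e-01 -5.79928e+01]
[0.298, -0.6046, 0.0249, -0.8898]
[0.4212, -0.5058, 0.1333, 0.0]
```

Emit:
carry_out(deltas=[[0.1,-0.2,0,-0.35,1],[0.2,-0.4,0,-0.7,1],[0.298,-0.605,0.025,-0.89,1],[0.298,-0.605,0.025,-0.89,1]])

```text
clock: 11.7
position: [0.4989, 0.123, 0.1686]
ee_rot: [0.871, 0.492, -0.001, -0.0]
ft_force: [0.1, -0.5, -0.0]
grip_width: 1.001
grasp_force: 0.0
```

Emit:
carry_out(deltas=[[0.2,-0.25,0.05,0,1],[0.421,-0.506,0.1,0,1],[0.421,-0.506,0.133,0,1],[0.421,-0.506,0.133,0,1]])

```text
clock: 12.2
position: [0.4679, 0.2122, 0.1493]
ee_rot: [0.872, 0.489, -0.001, 0.0]
ft_force: [0.1, -0.3, 0.0]
grip_width: 1.003
grasp_force: 0.0
```

```bash
python3 -c "
from h import *
p=camera('wrist');save(p,'w4.png');report(p)
k=jug(p,np.array((.468,.2134)),*J['m'],.004);print(k)
chain([(*k[0],.045,k[3]-90)])"
```

```text
cs (array([0.5112, 0.0147]), np.float64(0.0167)) [442. 317.]
cl (array([0.4737, 0.2161]), np.float64(0.0017)) [325. 187.]
(array([0.4688, 0.2135]), 1333, np.int64(168), np.float64(58.1))
at [  0.4683   0.2119   0.1497 -31.4499]
[0.0111, -0.0029, 0.6983, 0.015]
```

View pics/w4.png

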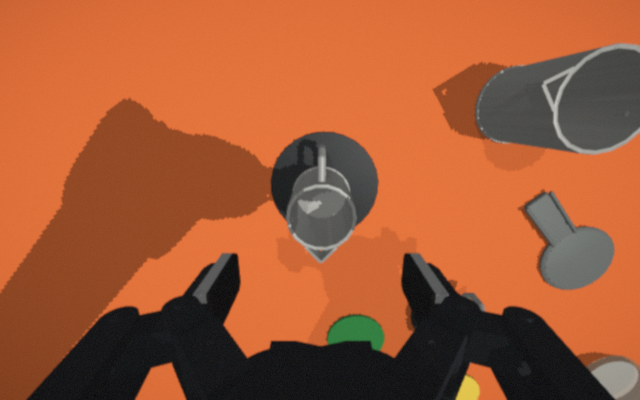

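The medium jug is centred at (322,210), with its handle and spout along the image vertical. It's aligned for the grasp.

Emit:
carry_out(deltas=[[0.01,0,0.2,0,1],[0.01,0,0.35,0,1],[0.01,0,0.5,0,1],[0.01,0,0.6,0,1],[0.01,0,0.68,0,1],[0.01,0,0.7,0,1],[0.01,0,0.7,0,0.5],[0.01,0,0.7,0,0.3],[0.01,0,0.7,0,0.1],[0.01,0,0.7,0,0],[0.01,0,0.7,0,-0.1],[0.01,0,0.7,0,-0.1],[0.01,0,0.7,0,-0.1]])

```text
clock: 13.88
position: [0.4692, 0.2148, 0.0458]
ee_rot: [0.872, 0.49, 0.001, -0.0]
ft_force: [-2.3, -0.6, 5.6]
grip_width: 0.614
grasp_force: 32.4
```

Emit:
carry_out(deltas=[[0,0,-0.1,0,-0.1],[0,0,-0.3,0,-0.1],[0,0,-0.6,0,-0.1],[0,0,-0.8,0,-0.1],[0,0,-0.8,0,-0.1]])

```text
clock: 14.5
position: [0.4699, 0.215, 0.1679]
ee_rot: [0.872, 0.49, 0.002, -0.001]
ft_force: [-0.3, 1.1, -2.2]
grip_width: 0.609
grasp_force: 32.1
```

```bash
python3 -c "
from h import *
chain([(.5,.10,.165,-31),(.5,-.03,.165,-55),(.49,-.16,.165,-65),(.4643,-.2403,.08,-65)])"
```

```text
at [  0.4699   0.215    0.1679 -31.32  ]
[-0.5508, 0.5702, 0.0191, -0.0107]
[-0.7429, 0.4464, 0.0, 0.8]
[-0.5517, 0.6717, 0.0, 0.3333]
[-0.3815, 0.4128, 0.5667, 0.0]
```

Emit:
carry_out(deltas=[[-0.1,0.1,0,0,-0.1],[-0.25,0.26,0,0,-0.1],[-0.4,0.42,0,0,-0.1],[-0.551,0.57,0.02,0,-0.1],[-0.551,0.57,0.02,0,-0.1]])

```text
clock: 15.12
position: [0.4986, 0.0965, 0.1613]
ee_rot: [0.873, 0.488, -0.001, 0.0]
ft_force: [-0.6, 1.0, -2.1]
grip_width: 0.608
grasp_force: 32.1
```

Emit:
carry_out(deltas=[[-0.15,0.1,0,0.2,-0.1],[-0.35,0.2,0,0.4,-0.1],[-0.55,0.33,0,0.6,-0.1],[-0.743,0.446,0,0.8,-0.1],[-0.743,0.446,0,0.8,-0.1]])

```text
clock: 15.75
position: [0.4977, -0.0332, 0.1619]
ee_rot: [0.955, 0.295, -0.0, 0.0]
ft_force: [-0.1, 0.3, -2.6]
grip_width: 0.615
grasp_force: 32.1
```

Emit:
carry_out(deltas=[[-0.14,0.17,0,0.1,-0.1],[-0.28,0.34,0,0.2,-0.1],[-0.42,0.5,0,0.3,-0.1],[-0.552,0.672,0,0.333,-0.1],[-0.552,0.672,0,0.333,-0.1]])

```text
clock: 16.38
position: [0.487, -0.1624, 0.1619]
ee_rot: [0.977, 0.212, -0.0, 0.0]
ft_force: [0.9, 0.8, -1.8]
grip_width: 0.614
grasp_force: 32.3
```

Emit:
carry_out(deltas=[[-0.13,0.14,0.1,0,-0.1],[-0.26,0.28,0.2,0,-0.1],[-0.38,0.413,0.35,0,-0.1],[-0.382,0.413,0.5,0,-0.1],[-0.382,0.413,0.567,0,-0.1],[-0.382,0.413,0.567,0,-0.1]])

```text
clock: 17.12
position: [0.4614, -0.2396, 0.0766]
ee_rot: [0.977, 0.215, -0.001, -0.0]
ft_force: [0.1, -0.7, -1.6]
grip_width: 0.616
grasp_force: 32.3
```

```bash
python3 -c "
from h import *
p=camera('wrist');save(p,'w5.png');report(p)
p=camera('top');report(p);print(jug(p,np.array((.51,.02)),*J['s'],.004))
chain([(.4643,-.2403,.0455,-65)])"
```

```text
cm (array([ 0.4551, -0.2442]), np.float64(0.0083)) [323. 218.]
cs (array([0.5124, 0.0187]), np.float64(0.0026)) [316. 210.]
cm (array([ 0.46  , -0.2515]), np.float64(0.0083)) [405. 226.]
cl (array([0.4757, 0.2176]), np.float64(0.0028)) [247. 222.]
(array([0.5108, 0.0199]), 76, np.int64(10), np.float64(32.3))
at [  0.462   -0.2402   0.0776 -65.2347]
[0.0139, 0.0069, 0.2142, -0.0078]
```

View pics/w5.png

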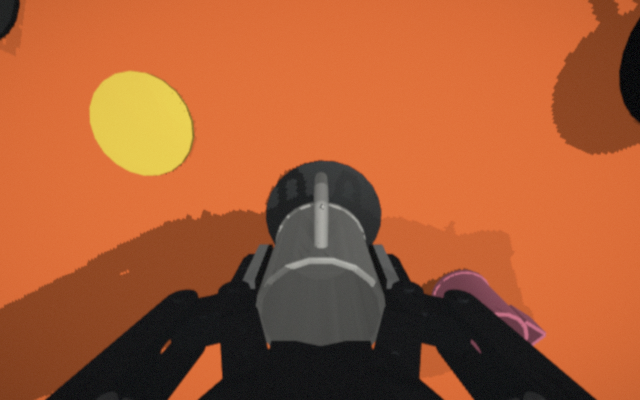

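The medium jug is held over its coaster at (323,218), and the pink jug is clear on the right. I'll lower it and release.

Emit:
carry_out(deltas=[[0.014,0.005,0.08,0,-0.1],[0.014,0.005,0.14,0,-0.1],[0.014,0.005,0.18,0,-0.1],[0.014,0.005,0.2,0,-0.1],[0.014,0.005,0.21,0,-0.1],[0.014,0.005,0.212,0,-0.1]])

```text
clock: 17.98
position: [0.4633, -0.2406, 0.0458]
ee_rot: [0.977, 0.214, -0.0, -0.0]
ft_force: [-5.4, 2.9, 11.4]
grip_width: 0.608
grasp_force: 33.6
```

Emit:
carry_out(deltas=[[0,0,0,0,0.3],[0,0,0,0,0.45],[0,0,0,0,0.7],[0,0,0,0,1],[0,0,0,0,1],[0,0,0,0,1],[0,0,-0.15,0,1],[0,0,-0.35,0,1],[0,0,-0.6,0,1],[0,0,-0.9,0,1],[0,0,-0.9,0,1]])

```text
clock: 19.35
position: [0.465, -0.2413, 0.183]
ee_rot: [0.977, 0.214, 0.003, 0.001]
ft_force: [0.7, 0.2, -0.7]
grip_width: 0.999
grasp_force: 0.0
```

```bash
python3 -c "
from h import *
p=camera('wrist');report(p);print(jug(p,np.array((.464,-.24)),*J['m'],.004))
p=camera('top');k=jug(p,np.array((.658,.193)),*J['l'],0);print(k)
chain([(.48,-.11,.25,-75),(.50,.02,.25,-100),(.55,.12,.25,-125),(.62,.15,.22,-137)])"
```

```text
cs (array([0.5072, 0.0238]), np.float64(0.006)) [90. 34.]
cm (array([ 0.4613, -0.2413]), np.float64(0.0029)) [319. 187.]
(array([ 0.4619, -0.2409]), 973, np.int64(129), np.float64(24.1))
(array([0.6579, 0.1934]), 128, np.int64(23), np.float64(-45.7))
at [  0.4635  -0.2403   0.18   -65.2727]
[0.463, -0.7428, -0.4665, 0.3242]
[0.3531, -0.8026, 0.0, 0.8333]
[0.2125, -0.7144, 0.0, 0.8333]
[0.2676, -0.4315, 0.2, 0.4]
```

```bash
python3 -c "
from h import *
chain([(.48,-.13,.25,-38),(.52,-.01,.25,-10),(.56,.10,.25,17),(.62,.16,.21,43)])"
```

```text
at [  0.4635  -0.2403   0.18   -65.2727]
[0.4072, -0.6217, -0.4665, -0.9091]
[0.7946, -0.2824, 0.0, -0.9333]
[0.7685, 0.1353, 0.0, -0.9]
[0.2656, 0.4995, 0.2667, -0.8667]
```

Emit:
carry_out(deltas=[[0.1,-0.15,-0.3,-0.3,1],[0.25,-0.4,-0.46,-0.6,1],[0.407,-0.622,-0.466,-0.909,1],[0.407,-0.622,-0.466,-0.909,1]])

```text
clock: 19.95
position: [0.4802, -0.1266, 0.249]
ee_rot: [0.897, 0.442, -0.001, -0.001]
ft_force: [0.1, 0.5, 0.2]
grip_width: 0.996
grasp_force: 0.0
```

Emit:
carry_out(deltas=[[0.3,-0.1,0,-0.33,1],[0.6,-0.2,0,-0.66,1],[0.795,-0.282,0,-0.933,1],[0.795,-0.282,0,-0.933,1]])

```text
clock: 20.45
position: [0.5199, -0.0084, 0.2484]
ee_rot: [0.765, 0.644, -0.001, -0.0]
ft_force: [-0.5, -0.5, -0.6]
grip_width: 0.998
grasp_force: 0.0
```

Emit:
carry_out(deltas=[[0.3,0.05,0,-0.33,1],[0.6,0.1,0,-0.66,1],[0.769,0.135,0,-0.9,1],[0.769,0.135,0,-0.9,1]])

```text
clock: 20.95
position: [0.5601, 0.1001, 0.2487]
ee_rot: [0.595, 0.804, -0.001, -0.0]
ft_force: [0.6, -0.5, -0.3]
grip_width: 1.002
grasp_force: 0.0
```

Emit:
carry_out(deltas=[[0.1,0.2,0.1,-0.33,1],[0.2,0.4,0.2,-0.66,1],[0.266,0.5,0.267,-0.867,1],[0.266,0.5,0.267,-0.867,1]])

```text
clock: 21.45
position: [0.6201, 0.1581, 0.2084]
ee_rot: [0.401, 0.916, -0.001, -0.001]
ft_force: [-0.1, 0.4, 0.6]
grip_width: 1.003
grasp_force: 0.0
```

```bash
python3 -c "
from h import *
p=camera('wrist');save(p,'w6.png');report(p)
k=jug(p,np.array((.658,.193)),*J['l'],0);print(k,manip.get_obs()['joint_pos'][6])
chain([(*k[0],.16,k[3]+90),(*k[0],.058,k[3]+90)])"
```

```text
cs (array([0.5097, 0.0147]), np.float64(0.0039)) [177. 205.]
cm (array([ 0.4646, -0.2432]), np.float64(0.0057)) [ 46. 313.]
cl (array([0.4765, 0.2174]), np.float64(0.0018)) [258.  49.]
(array([0.6584, 0.1942]), 1123, np.int64(91), np.float64(-46.1)) 0.5775094341917885
at [ 0.6201  0.1574  0.2094 42.6093]
[0.0076, 0.354, 0.3296, -0.043]
[0.0, 0.0, 0.68, 0.0]
```

View pics/w6.png

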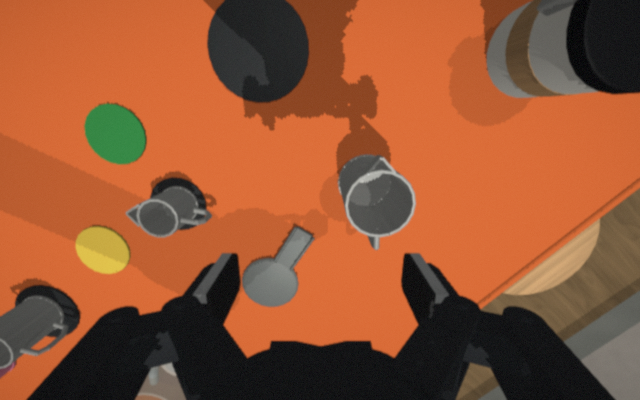

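The large jug is at (378,203), with its spout up and handle down in the image, so it's aligned. The small jug at (170,205) and the medium jug at (40,320) are both upright on their coasters.

Emit:
carry_out(deltas=[[0.007,0.18,0.15,-0.04,1],[0.007,0.354,0.3,-0.04,1],[0.007,0.354,0.33,-0.04,1],[0.007,0.354,0.33,-0.04,1],[0.007,0.354,0.5,-0.04,1],[0.007,0.354,0.66,-0.04,1],[0.007,0.354,0.8,-0.04,1],[0.007,0.354,0.93,-0.04,1],[0.007,0.354,1.0,-0.04,1],[0.007,0.354,1.0,-0.04,1]])

```text
clock: 22.75
position: [0.6581, 0.1966, 0.0595]
ee_rot: [0.389, 0.921, -0.0, -0.0]
ft_force: [-0.0, -0.5, 1.1]
grip_width: 0.997
grasp_force: 0.0
```

Emit:
carry_out(deltas=[[0,0,0,0,0.7],[0,0,0,0,0.5],[0,0,0,0,0.4],[0,0,0,0,0.3],[0,0,0,0,0.2],[0,0,0,0,0.1],[0,0,0,0,0.1],[0,0,0,0,0.1]], force=40)

```text
clock: 23.75
position: [0.6589, 0.1968, 0.061]
ee_rot: [0.389, 0.921, 0.0, 0.0]
ft_force: [-0.7, -0.6, 6.2]
grip_width: 0.721
grasp_force: 45.0
```

Emit:
carry_out(deltas=[[0,0,-0.1,0,0.1],[0,0,-0.3,0,0.1],[0,0,-0.5,0,0.1],[0,0,-0.5,0,0.1]])

```text
clock: 24.25
position: [0.6598, 0.1971, 0.1383]
ee_rot: [0.389, 0.921, 0.002, 0.002]
ft_force: [-0.2, -0.4, -2.6]
grip_width: 0.729
grasp_force: 44.6
```

```bash
python3 -c "
from h import *
chain([(.57,.206,.133,44),(.475,.2168,.12,44)])"
```

```text
at [ 0.6598  0.1971  0.1383 44.1689]
[0.4595, -0.3881, 0.0354, 0.0056]
[0.4917, -0.4056, 0.0867, 0.0]
```

Emit:
carry_out(deltas=[[0.1,-0.08,0,0,0.1],[0.22,-0.19,0,0,0.1],[0.35,-0.3,0.02,0,0.1],[0.46,-0.388,0.035,0,0.1],[0.46,-0.388,0.035,0,0.1]])

```text
clock: 24.88
position: [0.5667, 0.2063, 0.1289]
ee_rot: [0.389, 0.921, -0.0, -0.001]
ft_force: [0.2, -0.6, -2.4]
grip_width: 0.722
grasp_force: 44.7
```

Emit:
carry_out(deltas=[[0.1,-0.08,0,0,0.1],[0.22,-0.19,0,0,0.1],[0.35,-0.3,0.04,0,0.1],[0.46,-0.39,0.1,0,0.1],[0.492,-0.406,0.18,0,0.1],[0.492,-0.406,0.18,0,0.1],[0.492,-0.406,0.18,0,0.1]])

```text
clock: 25.75
position: [0.4745, 0.2159, 0.103]
ee_rot: [0.39, 0.921, 0.0, 0.0]
ft_force: [-0.6, -1.0, -2.2]
grip_width: 0.725
grasp_force: 44.7
```

```bash
python3 -c "
from h import *
p=camera('wrist');save(p,'w7.png')
chain([(.475,.2168,.0645,44)])"
```

```text
at [ 0.4745  0.216   0.1031 44.1232]
[0.0015, 0.0064, 0.2575, 0.0041]
```

View pics/w7.png

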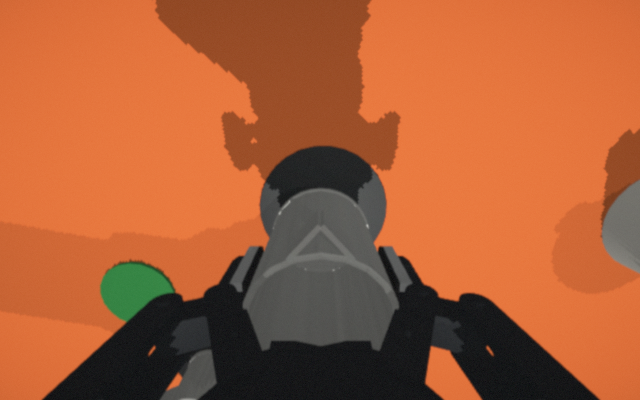

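The large jug is centred laterally over its coaster at (322,200). I'll lower it carefully.

Emit:
carry_out(deltas=[[0,0.006,0.08,0,0.1],[0,0.006,0.16,0,0.1],[0,0.006,0.21,0,0.1],[0,0.006,0.235,0,0.1],[0,0.006,0.25,0,0.1],[0,0.006,0.25,0,0.1]])

```text
clock: 26.55
position: [0.4741, 0.2169, 0.0654]
ee_rot: [0.389, 0.921, 0.0, 0.0]
ft_force: [0.7, -0.9, -1.5]
grip_width: 0.723
grasp_force: 44.7
```

Emit:
carry_out(deltas=[[0,0,0.006,0,0.1],[0,0,0.012,0,0.1],[0,0,0.012,0,0.1]])

```text
clock: 26.92
position: [0.4743, 0.217, 0.0649]
ee_rot: [0.389, 0.921, 0.0, -0.0]
ft_force: [-6.6, -3.0, 14.3]
grip_width: 0.726
grasp_force: 46.4
```

Contact made. Releasing.

Emit:
carry_out(deltas=[[0,0,0,0,0.5],[0,0,0,0,0.6],[0,0,0,0,0.8],[0,0,0,0,1],[0,0,0,0,1],[0,0,0,0,1],[0,0,-0.12,0,1],[0,0,-0.3,0,1],[0,0,-0.5,0,1],[0,0,-0.8,0,1],[0,0,-1,0,1],[0,0,-1,0,1]])

```text
clock: 28.42
position: [0.4754, 0.2172, 0.2171]
ee_rot: [0.39, 0.921, 0.002, 0.001]
ft_force: [1.2, -0.3, 0.4]
grip_width: 1.0
grasp_force: 0.0
```

```bash
python3 -c "
from h import *
p=camera('wrist');save(p,'w8.png');report(p)
print(jug(p,np.array((.475,.217)),*J['l'],.004),manip.get_obs()['grasp_force'])
p=camera('top')
for q in 'mug spoon_rest canister frother jug_small jug_medium jug_large'.split(): print(q,[b['position'].round(3) if hasattr(b['position'],'round') else b['position'] for b in boxes_of(q,p)][:2])
save(p,'top2.png')"
```

```text
cs (array([0.5081, 0.0131]), np.float64(0.0153)) [238. 298.]
cl (array([0.4782, 0.2143]), np.float64(0.0032)) [320. 180.]
(array([0.4753, 0.216 ]), 1008, np.int64(46), np.float64(-46.4)) 0.0
mug [[0.6514, -0.1821, 0.0378], [0.674, 0.398, 0.1203]]
spoon_rest [[0.6555, 0.0215, 0.0063]]
canister [[0.677, 0.3972, 0.1188], [0.6609, -0.3854, 0.1425]]
frother [[0.5026, 0.0088, 0.0036], [0.6588, -0.3869, 0.1425]]
jug_small [[0.5094, 0.018, 0.0105], [0.4507, -0.3692, 0.0227]]
jug_medium [[0.4622, -0.2439, 0.0246]]
jug_large [[0.4854, 0.2028, 0.026]]
```

View pics/w8.png

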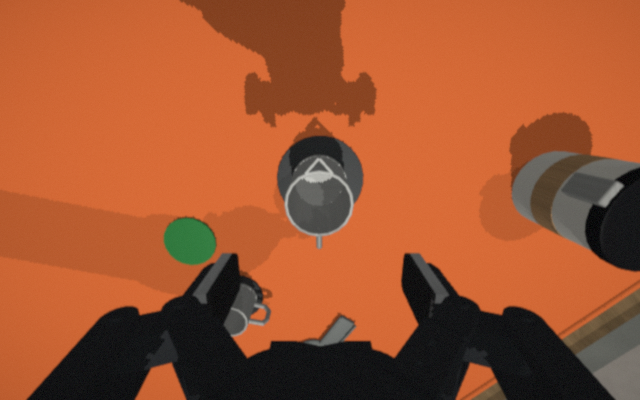

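The large jug stands centred on its coaster at (320,190), the gripper is clear, and the other objects haven't moved. Handing in.

```bash
python3 -c "
from h import *
print(ticket.hand_in())"
```

```text
the job is handed in; nothing more can be done
None
```

All three jugs were placed in order (small, medium, large), each upright, released and within about 4 mm of its coaster's centre by camera measurement. The mug, spoon rest, canister and frother showed no movement beyond measurement error, and the job was handed in at about 28 s with no verdict returned.

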